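# Advance the month wheel on the water filter

### The job

A new cartridge is in the water filter: set its month wheel. With a fingertip, lightly flick the edge of the black star wheel on the filter's head anticlockwise (seen from above), click by click, until the lug with the pin sits in its click at the steel pointer, never letting it run on past. Do not pinch or lift anything, and leave the filter and the other things on the tray where they stand.

Things in the scene. Friction and masses are not known exactly. Their poses are not given: they have to be found in the camera images.
- filter: under-basin water filter, loose, about 2.4 kg with its water (its head end slides if pushed sideways with about 6 N). Grey plastic head block 80 x 80 x 70 mm; grey cartridge, 72 mm diameter, from the head along +x to 0.20 m. Origin: centre of the head's underside, on the tray, 6 mm above the table. The wheel's upright axis passes through it. +x: along the cartridge, towards the pointer; z up.
- wheel_hub (a point): centre of the wheel's top face, on its axis, 102 mm above the filter's underside. The month wheel is a black plastic star: hub of 16 mm radius, six straight radial lugs 60 degrees apart, 8 mm wide, round-ended, reaching 49 mm from the axis. Hub and lugs are 18 mm thick, with a 14 mm free gap from the lugs down to the head block. Nothing stands around the rim but the pointer.
- wheel_mark (a point): top of the marked lug, 39 mm from the wheel's axis, at the height of the lug's top face. The marked lug is the only one with a steel bar (36 x 7 mm, 4 mm high) along its top and an upright steel pin (8 mm across, 12 mm tall) near its end; it turns with the wheel.
- pointer (a point): tip of the fixed steel pointer on the filter, 52 mm from the wheel's axis along the filter's +x, 99 mm above its underside; it stands on a small post (16 mm wide, top 102 mm above the underside) at 64 to 72 mm from the axis and points at the axis.
- wheel (a joint): wheel angle: 0 with the marked lug at the pointer, growing anticlockwise seen from above. Starts 2, 3 or 4 clicks before it (-2.09, -3.14 or -4.19), resting in a click. A click is 1.047 rad (60 degrees); a spring draws the wheel to the nearest: past half a click it carries on by itself, short of that it falls back. Pushing a lug's end takes up to 3 N; the wheel is damped and does not coast.
- tumbler: empty stainless steel tumbler, 72 mm across the rim, 95 mm tall, standing; bystander. Origin: centre of its underside.
- dispenser: clear plastic pump dispenser, 64 mm across, 153 mm tall, with a white pump head; bystander. Origin: centre of its underside.
- tub: yellow plastic clothes peg tub, 100 mm across the rim, 85 mm tall; bystander. Origin: centre of its underside.
- scrubber: green silicone scrubber, 80 x 46 x 22 mm, lying beside the filter's cartridge; bystander. Origin: centre of its underside.
- peg: wooden clothes peg lying flat, 75 x 16 x 11 mm, in front and to one side of the filter; bystander. Origin: centre of its underside.
- spanner: steel spanner, about 0.2 m long, lying flat on the tray; bystander.

How it is judged:
At the end, for the whole second after the job is handed in: The pinned lug rests at the pointer within 0.15 rad (about 9 degrees), turned there anticlockwise, and the wheel is still; the filter stands upright within 20 mm of where it was and still; all other things are within 20 mm of where they were (value of joint wheel between -0.15 and 0.15 rad and velocity of joint wheel between -0.1 and 0.1 rad/s and distance of each of filter, pointer, tumbler, dispenser, tub, scrubber, peg, spanner from where it was at the start of the episode below 0.02 m and angle between filter's own z axis and vertical below 0.05 rad and linear speed of filter below 0.02 m/s); the robot touches nothing.
It fails at once if the wheel runs past the pointer by more than about half a click (value of joint wheel above 0.6 rad).
It fails at once if the filter is shoved, lifted or swung round by more than 20 mm (distance of any of filter, pointer from where it was at the start of the episode above 0.02 m).
It fails at once if the filter or its wheel is pinched or pressed hard (over 18 N) (contact force between the fingers and filter above 18 N).
It fails at once if one of the other things is lifted or moved by more than 20 mm (distance of any of tumbler, dispenser, tub, scrubber, peg, spanner from where it was at the start of the episode above 0.02 m).
It also fails if it takes over 46 s, if anything falls off the work surface, if the arm or the gripper's body presses on something with over 40 N, if the wrist force passes 120 N, or if a joint passes its speed limit or range.

### The arm

A 7-joint arm with a two-finger parallel gripper is mounted at the origin on the work surface. World frame = base frame: x ahead of the robot, y to its left, z up, the work surface at z = 0. Lengths are in m, angles in rad, forces in N, time in s.
With the tool pointing down it reaches from about 0.4 to 0.85 m from the base axis. Payload 10.4 kg.
Tool frame: the origin (TCP) lies at the centre of the arm's flange, where the gripper is bolted on; the fingertips stand 173 mm ahead of it and the grasp point (between the pads) lies 155 mm ahead of it; z points along the fingers, y is the line along which they close (so a half turn about z gives the same grasp; the last joint's range is limited). The gripper opens to 85 mm and grips with 20 to 120 N. Pads are 22 mm wide; open, the fingers measure 114 mm over their backs; the gripper's body (76 mm by 85 mm) begins 54 mm behind the grasp point. The pads swing forward as they close: fully open they stand 13 mm farther back than shut.
Start: joints at [-1.337, 0.332, -0.065, 1.46, 0.022, 1.35, -0.088], TCP at [0.159, 0.605, 0.405] pointing down, gripper open.
Joint ranges: [-2.6, 2.6], [-0.5, 2.12], [-1.47, 1.34], [0.16, 2.42], [-1.27, 4.41], [0.06, 2.06], [-2.6, 2.6]. Speed limits (rad/s): [2.22, 2.22, 2.79, 2.79, 3.14, 3.14, 3.14].

### API

Orientations are given as a unit quaternion [x, y, z, w].
In Python, from workcell import manip, viewer, finder gives the robot as it stands.
- The arm moves only by the tool arm_command, never from a script. Its argument "plan" is a list of rows, each an object with "dp": the shift along the tool's x, y, z in mm, a list of three; "spin": the turn about the tool's z in rad. A call has 1 to 5 rows; each row shifts and turns the commanded pose from where the row before left it, along the tool's axes as they then stand; what a row does not reach is not made up. A row lasts 1/10 s, in which the tool goes at most 50 mm and 8.59 degrees, less where a joint would pass 70% of its speed; a pose out of reach is approached as far as the arm can. A call is refused whole if a number of a shift passes 50 or a number of a turn 0.15, either way. A call with a gripper value outside its range is refused whole. "grip" is the closure, from -1 (fully open) to 1 (shut), set as the call begins (left out, the last holds). The fingers move at their own pace and stop on an object; "newtons" is the grip in N (left out, the last holds). Time passes only in rows, so rows that do not move let the fingers close. It gives the time, the measured TCP pose, the force, the opening and the grip force at its end, in the units of the state.
- manip.get_obs(): the state, without advancing time (a new reading comes with each control period).
- viewer.camera(name): name is "scene" or "top" or "wrist"; returns the picture (400x640x3 uint8, blue, green, red); there is no depth.
- viewer.camera_params(name): a dict with "vertical_fov" (degrees; the focal length in pixels is half the picture's height over the tangent of half this angle, whatever the lens; pixels are square), "cx", "cy" (the principal point, pixels), "R" (3x3) and "t" (3): a world point X has camera coordinates R X + t; the wrist camera has in their place "T_tool_cam" (4x4, takes a point from camera to tool coordinates, whose origin is the TCP and whose axes are the flange's). Camera axes: x right, y down, z forward; pixel columns grow to the right and rows downward; lengths in m; the calibration is good to about 2 mm. A picture is of the moment at which its call begins: read the wrist's pose just before it. camera_params takes no time and is no camera call.
- manip.hand_in(): hands the job in; it is judged then, once.
Trained networks look in the newest picture that a camera, given by its name, has taken for a name from the list of things; names that differ only in an ending like _2 or _b are one class to them, and where a whole thing is asked for, a point or a joint stands for the part that bears it (a point fixed in the world has none). Each returns a list of dicts, best first, with "score" (0 to 1); they miss things now and then, are a little off and sometimes report something else, mostly with a low value. They report only what shows in the picture. A call takes as long as a camera call.
- finder.find_in(camera, thing): "position" ([x, y, z] in m, in world coordinates, good to about 4 mm: the middle of the surface that is visible of it).
The state is a dict: "clock": time; "joint_pos": joint angles; "joint_velocities": joint speeds; "tau": joint torques, N m; "position": TCP position; "ee_rot": TCP orientation; "ft_force": force on the tool from outside, world axes, zero at the start; "torque": the same for the moment, N m; "grip_width": opening from 0.0 (shut) to 1.0 (fully open); "grasp_force": force on a finger pad.
Only numpy, scipy, OpenCV 4.12 (cv2) and the standard library are available. Lean on these libraries where they do the work, as an engineer would, in place of code of your own. Each camera call takes 0.05 s, during which the arm holds its last target. There are 200 camera calls.

## Working session

There is one attempt and no reset: what is moved stays moved. The work goes in short steps, Python scripts to look and compute and a tool call to move; the robot and the scene stay as the last step left them, time stands still between calls to the robot, and variables do not carry over. Pictures are saved under pics/ and viewed, at most 10 in all, crops included, and the job is handed in when it is done.

Besides the shell and the picture viewer there is one more tool, called after "Request:" as name(argument=value, ...) on one line, values as JSON. arm_command: Moves the arm, as the interface text tells. Its arguments: {"type":"object","properties":{"plan":{"type":"array","items":{"type":"object","properties":{"dp":{"type":"array","items":{"type":"number"}},"spin":{"type":"number"}}}},"grip":{"type":"number"},"newtons":{"type":"number"}},"required":["plan"]}

```bash
mkdir -p pics
python3 - <<'E'
from workcell import manip, viewer, finder
import cv2,numpy as np
o=manip.get_obs(); print(o['clock'],o['position'],o['ee_rot'],o['grip_width'])
for c in('scene','top'):
    cv2.imwrite(f'pics/{c}0.png',viewer.camera(c))
for c in('scene','top'):
    for n in('filter','wheel_hub','wheel_mark','pointer','tumbler','dispenser','tub'):
        r=finder.find_in(c,n); print(c,n,[(np.round(x['position'],3).tolist(),round(x['score'],2)) for x in r[:2]])
print(manip.get_obs()['clock'])
E
```

```text
0.0 [0.15871481 0.60436738 0.40389695] [ 1.28053948e-01  9.91766915e-01 -7.53919856e-04 -6.22122336e-05] 1.0000721255092286
scene filter [([0.632, 0.049, 0.071], 0.67)]
scene wheel_hub [([0.558, 0.054, 0.107], 0.66)]
scene wheel_mark [([0.56, 0.06, 0.108], 0.88), ([0.74, -0.336, 0.014], 0.67)]
scene pointer [([0.636, 0.048, 0.065], 0.94)]
scene tumbler [([0.512, -0.376, 0.072], 0.73)]
scene dispenser [([0.511, 0.346, 0.086], 0.89)]
scene tub [([0.725, 0.336, 0.065], 0.95)]
top filter [([0.621, 0.067, 0.078], 0.97)]
top wheel_hub [([0.559, 0.061, 0.115], 0.87)]
top wheel_mark [([0.557, 0.06, 0.107], 0.66), ([0.737, -0.332, 0.013], 0.29)]
top pointer [([0.626, 0.067, 0.077], 0.82), ([0.554, 0.056, 0.111], 0.68)]
top tumbler [([0.513, -0.386, 0.051], 0.78), ([0.502, 0.361, 0.11], 0.64)]
top dispenser [([0.501, 0.362, 0.108], 0.92)]
top tub [([0.739, 0.366, 0.039], 0.58)]
0.8
```

View pics/top0.png

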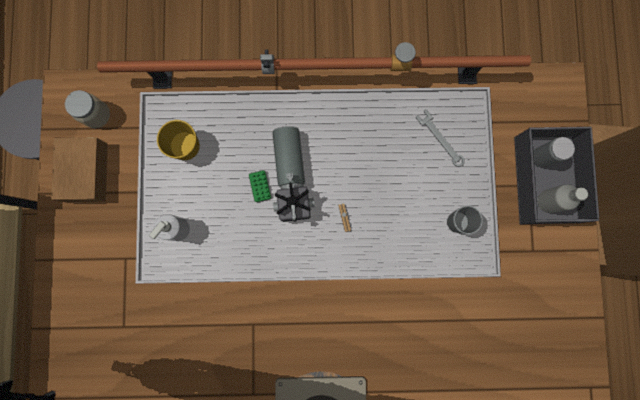

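View pics/scene0.png

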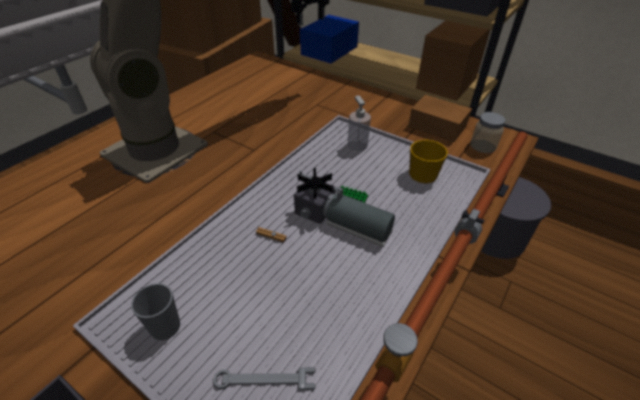

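Top view: the filter head and star wheel are at about (293,202), with the cartridge running up to (287,127), so filter +x is roughly world +x. The scrubber is on the left at (260,186) and the peg on the right at (345,217). The robot side of the wheel is free. I'll move above it with the fingers shut.

Request:
arm_command(plan=[{"dp":[-32,-35,0]},{"dp":[-32,-35,0]},{"dp":[-32,-35,0]},{"dp":[-32,-35,0]},{"dp":[-32,-35,0]}], grip=1, newtons=20)

```text
invalid input at $.plan[0]: expected keys dp, spin
```

Request:
arm_command(plan=[{"dp":[-32,-35,0]},{"dp":[-32,-35,0]},{"dp":[-32,-35,0]},{"dp":[-32,-35,0]},{"dp":[-32,-35,0]}])

```text
invalid input at $.plan[0]: expected keys dp, spin
```

Request:
arm_command(plan=[{"dp":[-32,-35,0]},{"dp":[-32,-35,0]},{"dp":[-32,-35,0]},{"dp":[0,0,0]},{"dp":[0,0,0]}])

```text
invalid input at $.plan[0]: expected keys dp, spin
```

```bash
cat > h.py <<'E'
from workcell import manip, viewer, finder
import cv2,numpy as np
from scipy.spatial.transform import Rotation as Rn
def wrist(name=None):
    o=manip.get_obs(); im=viewer.camera('wrist'); P=viewer.camera_params('wrist')
    T=np.eye(4); T[:3,:3]=Rn.from_quat(o['ee_rot']).as_matrix(); T[:3,3]=o['position']
    if name: cv2.imwrite('pics/'+name,im)
    f=200/np.tan(np.radians(P['vertical_fov'])/2)
    return o,im,T@np.array(P['T_tool_cam']),f,P['cx'],P['cy']
def ray(W,u,v,z):
    o,im,C,f,cx,cy=W; d=C[:3,:3]@[(u-cx)/f,(v-cy)/f,1]; s=(z-C[2,3])/d[2]; return C[:3,3]+s*d
def proj(W,X):
    o,im,C,f,cx,cy=W; p=C[:3,:3].T@(np.array(X)-C[:3,3]); return cx+f*p[0]/p[2],cy+f*p[1]/p[2]
E
python3 - <<'E'
from h import *
W=wrist('w1.png'); o=W[0]; print(o['clock'],o['position'],o['ee_rot'],o['grip_width'],W[2].round(3).tolist(),W[3:])
for n in('wheel_hub','wheel_mark','pointer'):
    r=finder.find_in('wrist',n); print(n,[(np.round(x['position'],3).tolist(),round(x['score'],2),np.round(proj(W,x['position']))) for x in r[:3]])
E
```

```text
0.8 [0.15871079 0.60450917 0.40476492] [ 1.28056688e-01  9.91766848e-01  5.82609988e-05 -2.37984066e-05] 1.0024331541907048 [[0.254, 0.929, 0.267, 0.09], [0.967, -0.245, -0.07, 0.622], [0.001, 0.276, -0.961, 0.372], [0.0, 0.0, 0.0, 1.0]] (np.float64(331.1535436109711), 317.4208052676524, 196.21807182105795)
wheel_hub []
wheel_mark []
pointer []
```

View pics/w1.png

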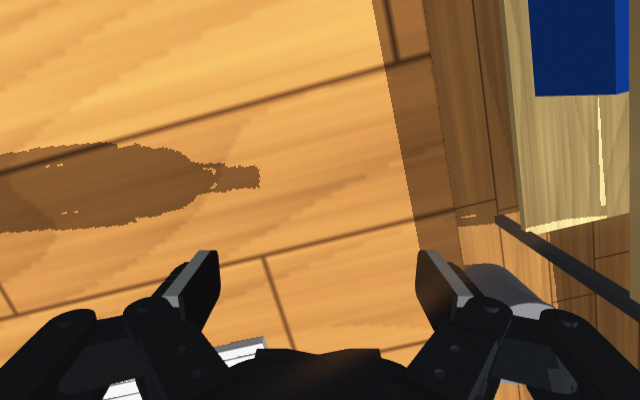

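The fingers are still open and the arm hasn't moved, because each row also needs "spin". Repeating with it included.

Request:
arm_command(plan=[{"dp":[-35,-31,0],"spin":0},{"dp":[-35,-31,0],"spin":0},{"dp":[-35,-31,0],"spin":0},{"dp":[-35,-31,0],"spin":0},{"dp":[-35,-31,0],"spin":0}], grip=1, newtons=20)

```text
clock: 1.5
position: [0.2894, 0.4084, 0.4049]
ee_rot: [0.128, 0.992, 0.0, 0.0]
ft_force: [1.4, 0.9, -0.3]
grip_width: 0.142
grasp_force: 0.0
```

Request:
arm_command(plan=[{"dp":[-35,-31,0],"spin":0},{"dp":[-35,-31,0],"spin":0},{"dp":[-35,-31,0],"spin":0},{"dp":[-35,-31,0],"spin":0},{"dp":[-35,-31,0],"spin":0}])

```text
clock: 2.0
position: [0.4192, 0.2139, 0.405]
ee_rot: [0.128, 0.992, 0.0, 0.0]
ft_force: [0.9, -0.1, 0.4]
grip_width: 0.0
grasp_force: 0.0
```

Request:
arm_command(plan=[{"dp":[-35,-31,0],"spin":0},{"dp":[-35,-31,0],"spin":0},{"dp":[-35,-31,0],"spin":0},{"dp":[-35,-31,0],"spin":0},{"dp":[0,0,0],"spin":-0.1}])

```text
clock: 2.5
position: [0.5244, 0.0542, 0.405]
ee_rot: [0.082, 0.997, -0.001, 0.001]
ft_force: [-0.3, 0.1, -0.1]
grip_width: -0.001
grasp_force: 0.0
```

Request:
arm_command(plan=[{"dp":[0,0,0],"spin":-0.1},{"dp":[0,0,0],"spin":-0.06},{"dp":[0,0,0],"spin":0}])

```text
clock: 2.8
position: [0.5224, 0.0602, 0.4047]
ee_rot: [-0.002, 1.0, 0.0, 0.0]
ft_force: [-0.2, 0.1, -0.5]
grip_width: -0.001
grasp_force: 0.0
```

Run:
```python
from h import *
W=wrist('w2.png'); o=W[0]; print(o['clock'],o['position'],o['ee_rot'],o['grip_width'],o['ft_force'])
for n in('wheel_hub','wheel_mark','pointer','filter'):
    r=finder.find_in('wrist',n); print(n,[(np.round(x['position'],3).tolist(),round(x['score'],2),np.round(proj(W,x['position']))) for x in r[:3]])
```

```text
2.8 [0.52243215 0.0602222  0.40473201] [-1.98994020e-03  9.99998017e-01  7.33132571e-05  2.97712032e-05] -0.001153341294696359 [-0.19597431  0.12905543 -0.48851191]
wheel_hub [([0.55, 0.062, 0.109], 0.82, array([319., 222.])), ([0.61, 0.15, 0.019], 0.58, array([394., 243.]))]
wheel_mark [([0.55, 0.058, 0.106], 0.56, array([314., 220.]))]
pointer [([0.545, 0.061, 0.08], 0.55, array([318., 205.]))]
filter [([0.543, 0.062, 0.076], 0.68, array([319., 202.]))]
```

View pics/w2.png

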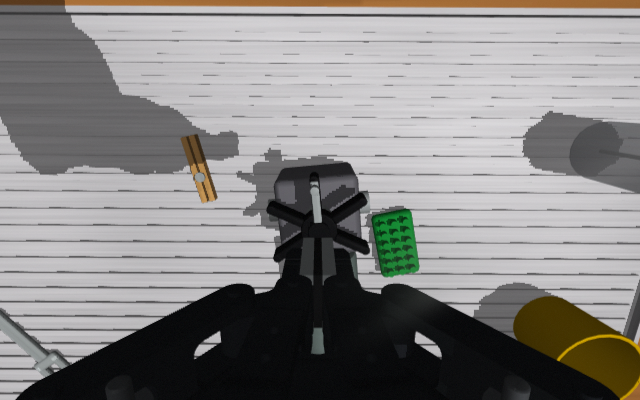

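Wrist view (up = world −x, right = +y): the hub is at about (319,229). The marked lug, with bar and pin, points up to (315,180), which is away from the pointer, so the wheel is at −3 clicks. The lug ends are at (272,207), (363,250), (278,257) and (364,200). The peg (198,170) and the scrubber (395,242) are clear.

Run:
```python
from h import *
im=cv2.imread('pics/w2.png'); cv2.imwrite('pics/w2c.png',cv2.resize(im[150:300,240:400],None,fx=5,fy=4.0*1.0) if 0 else cv2.resize(im[155:275,240:400],None,fx=5,fy=5))
W=wrist()
for u,v in((272,207),(363,250),(278,257),(364,200),(319,229),(315,180)): print(u,v,ray(W,u,v,.108).round(4))
```

```text
272 207 [0.5371 0.0221 0.108 ]
363 250 [0.5764 0.1    0.108 ]
278 257 [0.5832 0.0257 0.108 ]
364 200 [0.5309 0.099  0.108 ]
319 229 [0.5568 0.0616 0.108 ]
315 180 [0.5139 0.0582 0.108 ]
```

View pics/w2c.png

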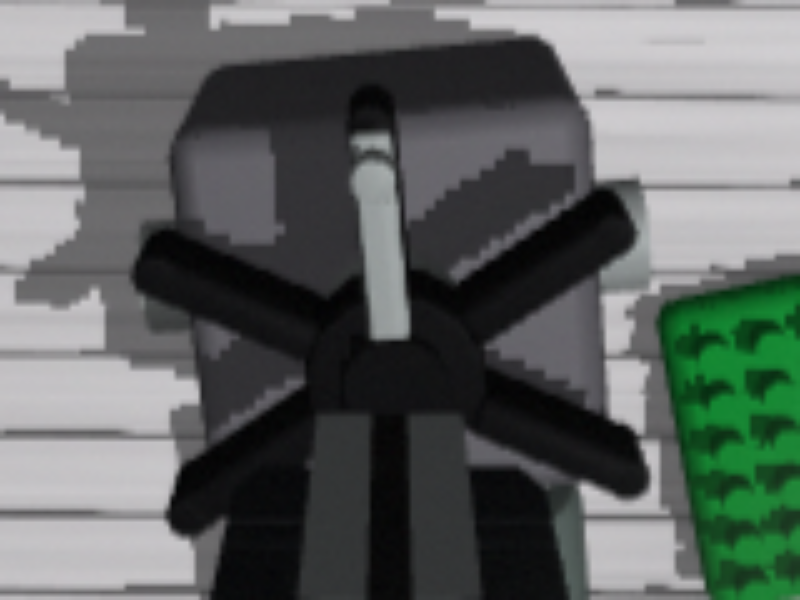

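Request:
arm_command(plan=[{"dp":[22,14,20],"spin":0},{"dp":[21,13,30],"spin":0},{"dp":[0,0,35],"spin":-0.073},{"dp":[0,0,20],"spin":0},{"dp":[0,0,0],"spin":0}])

```text
clock: 3.6
position: [0.4783, 0.0871, 0.2974]
ee_rot: [-0.038, 0.999, -0.001, -0.002]
ft_force: [0.1, -0.7, 0.4]
grip_width: -0.001
grasp_force: 0.0
```

```bash
cat >> h.py <<'E'
def rel():
    o=manip.get_obs(); a=np.radians(4.4); d=o['position'][:2]-np.array([.557,.0615])
    ex=np.array([np.cos(a),np.sin(a)]); ey=np.array([-ex[1],ex[0]])
    print(o['clock'],'filter-frame mm',(1e3*np.array([d@ex,d@ey])).round(1),'tip z',round(o['position'][2]-.173,4),o['ft_force'].round(1), 'yaw tool x', Rn.from_quat(o['ee_rot']).as_matrix()[:,0].round(3))
E
python3 -c "
from h import *
rel(); W=wrist('w3.png')"
```

```text
3.6 filter-frame mm [-76.5  31.6] tip z 0.1244 [ 0.1 -0.7  0.4] yaw tool x [-0.997 -0.076  0.004]
```

View pics/w3.png

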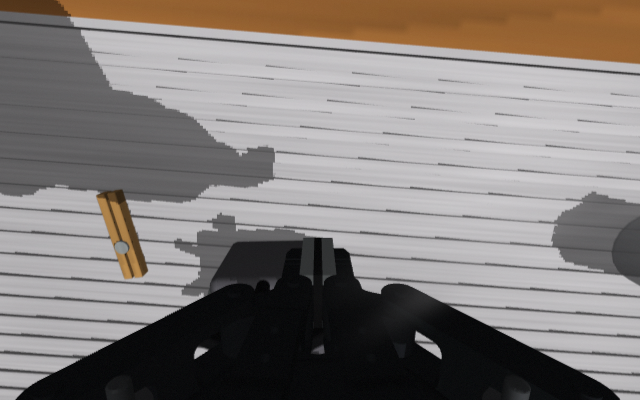

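The wheel is hidden behind the fingers here, but the measured pose matches the plan. I'll descend to lug height and move in beside the lug.

Request:
arm_command(plan=[{"dp":[0,0,15],"spin":0},{"dp":[0,0,14],"spin":0},{"dp":[-15,0,0],"spin":0},{"dp":[-16,0,0],"spin":0},{"dp":[0,0,0],"spin":0}])

```text
clock: 4.15
position: [0.5121, 0.0898, 0.2724]
ee_rot: [-0.038, 0.999, 0.0, 0.002]
ft_force: [-0.2, -0.0, -0.8]
grip_width: 0.005
grasp_force: 0.0
```

Request:
arm_command(plan=[{"dp":[0,-4,0],"spin":0},{"dp":[0,-4,0],"spin":0},{"dp":[0,-4,0],"spin":0},{"dp":[0,-4,0],"spin":0},{"dp":[0,-4,0],"spin":0}])

```text
clock: 4.65
position: [0.5116, 0.0692, 0.2708]
ee_rot: [-0.038, 0.999, 0.0, 0.0]
ft_force: [0.2, 0.9, 1.0]
grip_width: 0.0
grasp_force: 0.4
```

```bash
python3 -c "
from h import *
rel()"
```

```text
4.65 filter-frame mm [-44.7  11.2] tip z 0.0978 [0.2 0.9 1. ] yaw tool x [-0.997 -0.076 -0.   ]
```

Request:
arm_command(plan=[{"dp":[0,-4,0],"spin":0},{"dp":[0,-4,0],"spin":0},{"dp":[0,-4,0],"spin":0},{"dp":[0,-4,0],"spin":0},{"dp":[0,-4,0],"spin":0}])

```text
clock: 5.15
position: [0.5133, 0.0492, 0.2706]
ee_rot: [-0.038, 0.999, -0.0, -0.0]
ft_force: [-0.1, 0.5, 0.2]
grip_width: 0.004
grasp_force: 0.0
```

Request:
arm_command(plan=[{"dp":[0,-4,0],"spin":0},{"dp":[0,-4,0],"spin":0},{"dp":[0,-4,0],"spin":0},{"dp":[0,-5,0],"spin":0},{"dp":[0,-5,0],"spin":0}])

```text
clock: 5.65
position: [0.515, 0.0272, 0.2707]
ee_rot: [-0.038, 0.999, 0.0, -0.0]
ft_force: [0.2, 0.2, 0.1]
grip_width: -0.002
grasp_force: 0.0
```

Run:
```python
from h import *
rel()
im=viewer.camera('top'); a=cv2.resize(im[160:240,250:340],None,fx=4,fy=4,interpolation=3)
im=viewer.camera('scene'); b=cv2.resize(im[150:230,270:360],None,fx=4,fy=4,interpolation=3)
cv2.imwrite('pics/c1.png',np.hstack([a,b]))
```

```text
5.65 filter-frame mm [-44.5 -30.9] tip z 0.0977 [0.2 0.2 0.1] yaw tool x [-0.997 -0.076  0.   ]
```

View pics/c1.png

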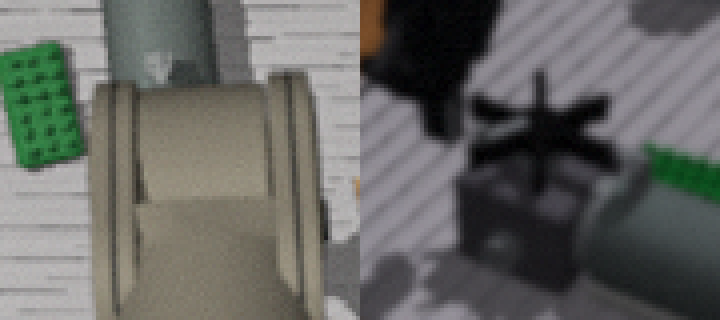

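```bash
python3 - <<'E'
from h import *
P=viewer.camera_params('scene'); R=np.array(P['R']);t=np.array(P['t']);f=200/np.tan(np.radians(P['vertical_fov'])/2)
for k in range(6):
    a=np.radians(4.4+60*k)
    for r,z in((.047,.108),(.044,.122)):
        p=R@[.557+r*np.cos(a),.0615+r*np.sin(a),z]+t; u,v=P['cx']+f*p[0]/p[2],P['cy']+f*p[1]/p[2]
        print(60*k,z,'crop',round((u-270)*4+360),round((v-150)*4))
E
python3 -c "
import cv2,numpy as np
im=cv2.imread('pics/scene0.png');b=cv2.imread('pics/c1.png')[:,360:]
cv2.imwrite('pics/c2.png',np.hstack([cv2.resize(im[150:230,270:360],None,fx=4,fy=4,interpolation=3),b]))"
```

```text
0 0.108 crop 602 141
0 0.122 crop 598 121
60 0.108 crop 601 91
60 0.122 crop 597 74
120 0.108 crop 535 66
120 0.122 crop 534 51
180 0.108 crop 467 90
180 0.122 crop 471 73
240 0.108 crop 463 140
240 0.122 crop 467 121
300 0.108 crop 532 168
300 0.122 crop 532 146
```

View pics/c2.png

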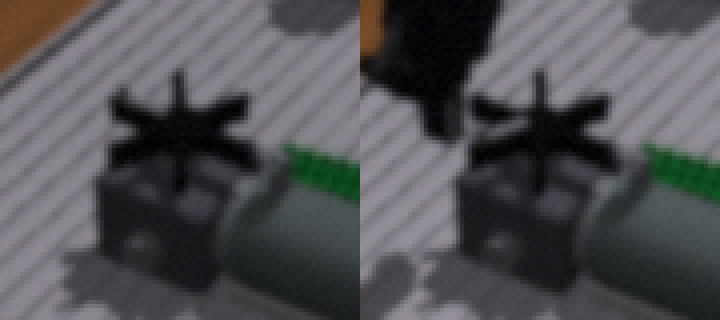

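The scene crop doesn't settle which lug carries the bar. I'll rise and look with the wrist camera from further forward, so the whole wheel shows.

Request:
arm_command(plan=[{"dp":[20,0,0],"spin":0},{"dp":[0,0,-40],"spin":0},{"dp":[0,0,-45],"spin":0},{"dp":[-30,10,-30],"spin":0},{"dp":[-40,10,-10],"spin":0}])

```text
clock: 6.25
position: [0.564, 0.0514, 0.4004]
ee_rot: [-0.038, 0.999, 0.002, 0.003]
ft_force: [1.2, -0.1, 0.3]
grip_width: -0.002
grasp_force: 0.0
```

Request:
arm_command(plan=[{"dp":[-40,10,0],"spin":0},{"dp":[0,0,0],"spin":0},{"dp":[0,0,0],"spin":0}])

```text
clock: 6.55
position: [0.6028, 0.0648, 0.3946]
ee_rot: [-0.038, 0.999, -0.001, -0.001]
ft_force: [-0.7, -0.2, -0.2]
grip_width: 0.0
grasp_force: 0.0
```

```bash
cat >> h.py <<'E'
def bars(W,hub=(.557,.0615)):
    g=W[1].max(2)
    for k in range(6):
        a=np.radians(4.4+60*k); v=[]
        for r in np.arange(.018,.036,.002):
            u,w=proj(W,[hub[0]+r*np.cos(a),hub[1]+r*np.sin(a),.112]); u,w=int(round(u)),int(round(w))
            v.append(g[w-1:w+2,u-1:u+2].mean() if 1<w<398 and 1<u<638 else -1)
        print('lug at',60*k,'brightness',int(np.median(v)))
E
python3 - <<'E'
from h import *
rel(); W=wrist('w4.png'); bars(W); print(proj(W,[.557,.0615,.108]))
u,v=map(int,proj(W,[.557,.0615,.108])); y0=max(v-75,0)
cv2.imwrite('pics/w4c.png',cv2.resize(W[1][y0:y0+150,u-100:u+100],None,fx=4,fy=4))
E
```

```text
6.55 filter-frame mm [45.9 -0.2] tip z 0.2216 [-0.7 -0.2 -0.2] yaw tool x [-0.997 -0.076  0.002]
lug at 0 brightness 24
lug at 60 brightness 28
lug at 120 brightness 28
lug at 180 brightness 28
lug at 240 brightness 170
lug at 300 brightness 24
(np.float64(318.3282490254783), np.float64(135.76230174299326))
```

View pics/w4c.png

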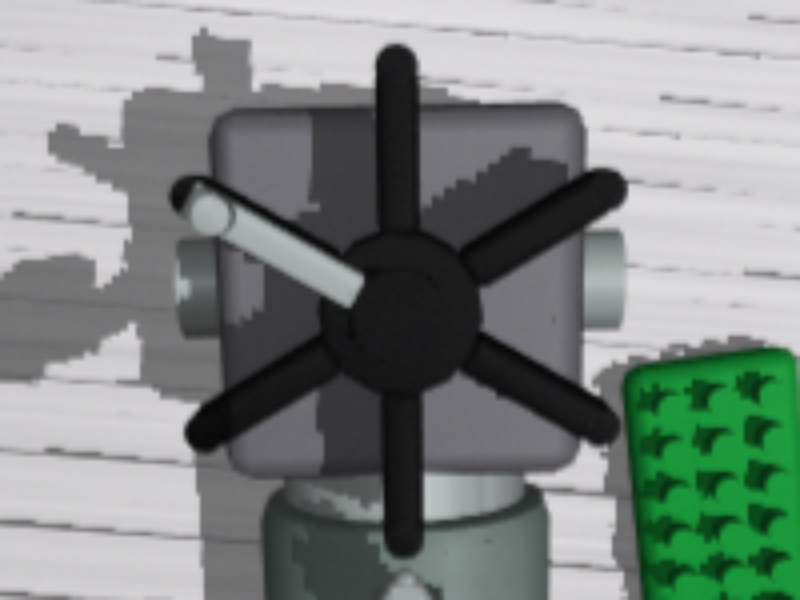

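The crop shows the wheel one click on: the barred lug is now at upper left (190,195), at 240°. The plain lug below is right at the pointer (405,580), and the hub (401,310) fits my estimate. I'll repeat the same pass twice.

Request:
arm_command(plan=[{"dp":[45,8,0],"spin":0},{"dp":[45,12,0],"spin":0},{"dp":[32,12,20],"spin":0},{"dp":[0,0,45],"spin":0},{"dp":[0,0,35],"spin":0}])

```text
clock: 7.1
position: [0.4765, 0.0869, 0.2953]
ee_rot: [-0.039, 0.999, 0.001, 0.001]
ft_force: [-0.4, -0.2, -0.7]
grip_width: 0.001
grasp_force: 0.0
```

Request:
arm_command(plan=[{"dp":[0,0,23],"spin":0},{"dp":[0,0,0],"spin":0},{"dp":[0,0,0],"spin":0}])

```text
clock: 7.4
position: [0.4781, 0.0867, 0.2737]
ee_rot: [-0.038, 0.999, 0.0, 0.0]
ft_force: [-0.3, 0.4, 0.6]
grip_width: 0.001
grasp_force: 0.0
```

```bash
python3 -c "
from h import *
rel()"
```

```text
7.4 filter-frame mm [-76.7  31.2] tip z 0.1007 [-0.3  0.4  0.6] yaw tool x [-0.997 -0.076 -0.001]
```

Request:
arm_command(plan=[{"dp":[-16,0,3],"spin":0},{"dp":[-16,0,0],"spin":0},{"dp":[0,-4,0],"spin":0},{"dp":[0,-4,0],"spin":0},{"dp":[0,-4,0],"spin":0}])

```text
clock: 7.9
position: [0.5108, 0.0769, 0.2704]
ee_rot: [-0.038, 0.999, 0.0, 0.0]
ft_force: [-0.3, -0.1, 0.6]
grip_width: 0.002
grasp_force: 0.0
```

Request:
arm_command(plan=[{"dp":[0,-4,0],"spin":0},{"dp":[0,-4,0],"spin":0},{"dp":[0,-4,0],"spin":0},{"dp":[0,-4,0],"spin":0},{"dp":[0,-4,0],"spin":0}])

```text
clock: 8.4
position: [0.5128, 0.0576, 0.2698]
ee_rot: [-0.038, 0.999, 0.0, 0.0]
ft_force: [1.4, 1.9, 0.8]
grip_width: -0.004
grasp_force: 1.0
```

Request:
arm_command(plan=[{"dp":[0,-4,0],"spin":0},{"dp":[0,-4,0],"spin":0},{"dp":[0,-4,0],"spin":0},{"dp":[0,-4,0],"spin":0},{"dp":[0,-4,0],"spin":0}])

```text
clock: 8.9
position: [0.5142, 0.0372, 0.2696]
ee_rot: [-0.038, 0.999, -0.0, -0.0]
ft_force: [-0.6, -0.1, 0.9]
grip_width: 0.003
grasp_force: 0.0
```

Request:
arm_command(plan=[{"dp":[0,-5,0],"spin":0},{"dp":[0,-5,0],"spin":0},{"dp":[20,0,0],"spin":0},{"dp":[0,0,-40],"spin":0},{"dp":[0,0,-45],"spin":0}])

```text
clock: 9.4
position: [0.494, 0.0257, 0.3545]
ee_rot: [-0.038, 0.999, -0.0, -0.002]
ft_force: [1.1, 0.8, -0.3]
grip_width: -0.0
grasp_force: 0.0
```

Request:
arm_command(plan=[{"dp":[-40,10,-30],"spin":0},{"dp":[-40,10,-8],"spin":0},{"dp":[-32,11,0],"spin":0},{"dp":[0,0,0],"spin":0},{"dp":[0,0,0],"spin":0}])

```text
clock: 9.9
position: [0.6038, 0.0652, 0.3913]
ee_rot: [-0.038, 0.999, -0.001, -0.001]
ft_force: [-0.2, -1.1, -0.4]
grip_width: 0.001
grasp_force: 0.0
```

Run:
```python
from h import *
rel(); W=wrist('w5.png'); bars(W)
```

```text
9.9 filter-frame mm [47.   0.1] tip z 0.2183 [-0.2 -1.1 -0.4] yaw tool x [-0.997 -0.076  0.001]
lug at 0 brightness 25
lug at 60 brightness 28
lug at 120 brightness 29
lug at 180 brightness 29
lug at 240 brightness 26
lug at 300 brightness 173
```

The barred lug is now at 300°, so one more pass.

Request:
arm_command(plan=[{"dp":[45,8,0],"spin":0},{"dp":[45,12,0],"spin":0},{"dp":[32,12,20],"spin":0},{"dp":[0,0,45],"spin":0},{"dp":[0,0,35],"spin":0}])

```text
clock: 10.45
position: [0.4777, 0.0876, 0.2915]
ee_rot: [-0.039, 0.999, 0.001, 0.001]
ft_force: [-0.0, 0.3, -0.3]
grip_width: 0.0
grasp_force: 0.0
```

Request:
arm_command(plan=[{"dp":[0,0,23],"spin":0},{"dp":[0,0,0],"spin":0},{"dp":[-16,0,0],"spin":0},{"dp":[-15,0,0],"spin":0},{"dp":[0,0,0],"spin":0}])

```text
clock: 10.95
position: [0.5116, 0.0901, 0.2709]
ee_rot: [-0.038, 0.999, 0.0, 0.001]
ft_force: [0.3, -0.6, 0.0]
grip_width: 0.004
grasp_force: 0.0
```

```bash
python3 -c "
from h import *
rel()"
```

```text
10.95 filter-frame mm [-43.  32.] tip z 0.0979 [ 0.3 -0.6  0. ] yaw tool x [-0.997 -0.075 -0.003]
```

Request:
arm_command(plan=[{"dp":[0,-4,0],"spin":0},{"dp":[0,-4,0],"spin":0},{"dp":[0,-4,0],"spin":0},{"dp":[0,-4,0],"spin":0},{"dp":[0,-4,0],"spin":0}])

```text
clock: 11.45
position: [0.5117, 0.07, 0.2692]
ee_rot: [-0.038, 0.999, 0.0, -0.0]
ft_force: [-1.0, 0.6, 0.2]
grip_width: 0.005
grasp_force: 0.4
```

Request:
arm_command(plan=[{"dp":[0,-4,0],"spin":0},{"dp":[0,-4,0],"spin":0},{"dp":[0,-4,0],"spin":0},{"dp":[0,-4,0],"spin":0},{"dp":[0,-4,0],"spin":0}])

```text
clock: 11.95
position: [0.5135, 0.0501, 0.2691]
ee_rot: [-0.038, 0.999, -0.0, -0.0]
ft_force: [0.1, -0.4, 0.1]
grip_width: -0.001
grasp_force: 0.0
```

Request:
arm_command(plan=[{"dp":[0,-4,0],"spin":0},{"dp":[0,-4,0],"spin":0},{"dp":[0,-4,0],"spin":0},{"dp":[0,-5,0],"spin":0},{"dp":[0,-5,0],"spin":0}])

```text
clock: 12.45
position: [0.5151, 0.0281, 0.2691]
ee_rot: [-0.038, 0.999, 0.0, -0.0]
ft_force: [0.5, 0.1, -0.8]
grip_width: 0.002
grasp_force: 0.0
```

Request:
arm_command(plan=[{"dp":[20,0,0],"spin":0},{"dp":[0,0,-40],"spin":0},{"dp":[0,0,-45],"spin":0},{"dp":[-40,10,-30],"spin":0},{"dp":[-40,10,-8],"spin":0}])

```text
clock: 12.95
position: [0.5739, 0.0524, 0.3965]
ee_rot: [-0.038, 0.999, 0.002, 0.004]
ft_force: [0.3, -0.1, 0.4]
grip_width: 0.002
grasp_force: 0.0
```

Request:
arm_command(plan=[{"dp":[-32,11,0],"spin":0},{"dp":[0,0,0],"spin":0},{"dp":[0,0,0],"spin":0},{"dp":[0,0,0],"spin":0},{"dp":[0,0,0],"spin":0}])

```text
clock: 13.45
position: [0.6032, 0.0654, 0.3918]
ee_rot: [-0.038, 0.999, 0.0, 0.0]
ft_force: [-0.4, 0.0, 0.3]
grip_width: 0.0
grasp_force: 0.0
```

Run:
```python
from h import *
rel(); W=wrist('w6.png'); bars(W); u,v=map(int,proj(W,[.557,.0615,.108])); y0=max(v-75,0)
cv2.imwrite('pics/w6c.png',cv2.resize(W[1][y0:y0+150,u-100:u+100],None,fx=4,fy=4))
```

```text
13.45 filter-frame mm [46.3  0.3] tip z 0.2188 [-0.4  0.   0.3] yaw tool x [-0.997 -0.075 -0.   ]
lug at 0 brightness 174
lug at 60 brightness 28
lug at 120 brightness 28
lug at 180 brightness 29
lug at 240 brightness 25
lug at 300 brightness 24
```

View pics/w6c.png

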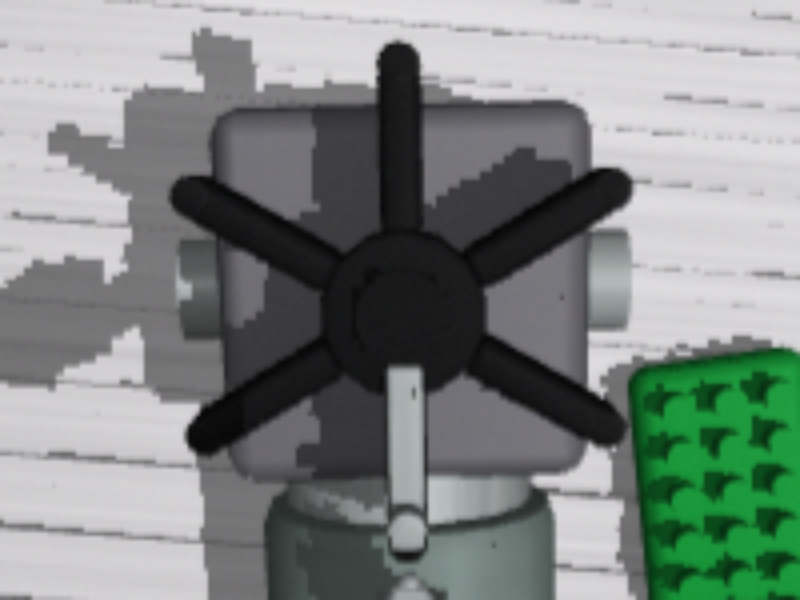

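The pinned lug (405,540) sits right at the pointer (410,585), and the filter hasn't moved. Handing in.

```bash
python3 -c "
from workcell import manip
print(manip.hand_in())"
```

```text
the job is handed in; nothing more can be done
None
```

I flicked the month wheel three clicks anticlockwise; the last wrist picture showed the pinned lug at the steel pointer and the filter unmoved, and I handed the job in at about 13.5 s (no verdict was returned).

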